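Turn a grease pump just past its load peak and brake it

TASK

Park the small grease pump: take the upright handle on its flywheel and turn the wheel slowly anticlockwise, seen from above, until you feel the load build up, peak and drop away as the pump goes over; stop just past it, where the wheel is light again and stays put when let go, and do not force it on against the stop that follows some 2 cm of handle travel later. Then push the brake plunger beside the wheel gently all the way down and let go, leaving the things lying around where they are.

Things in the scene. Friction and masses are not known exactly. Their poses are not given: they have to be found in the camera images.
- pump_foot (a point): Centre of the underside of the grease pump, on the bench, below the axle; z up. Round foot of 184 mm diameter, bolted down. Where the load lies differs each time and cannot be seen: it is met 0.2 to 1.5 rad ahead of the start, with about 5 N at the handle, climbs over 0.26 rad to a peak of some 10 N and falls over the next 0.4 rad to nothing; let go before that and the wheel springs back.
- flywheel: Steel flywheel lying flat on top of the pump, 152 mm diameter, 22 mm thick, turning about the upright axle. Origin on the axle at the disc's underside, 58 mm above the bench; its x axis points from the axle to the handle, z up. Worked anticlockwise from above (clockwise it soon meets a stop). Plain drag, before and after the load, is 2 to 3 N at the handle and holds it still when let go.
- handle_mid (a point): Middle of the upright black handle on the flywheel: cylinder 22 mm diameter, 50 mm tall, spinning freely on its own upright pin, 60 mm from the axle. This point is on its axis half-way up, 111 mm above the bench; top at 136 mm, underside at 86 mm; the wheel's upper face is at 80 mm.
- axle_top (a point): Centre of the dark round cap on the hub, 90 mm above the bench, on the turning axis (it creeps 0.1 mm sideways as the pump goes over, too little to measure). Where the load reaches nothing the pump goes over with a small jolt forward; hold the handle there. After that the wheel is light for 0.4 rad (24 mm at the handle) and then meets a firm stop. Anywhere in the light arc is right.
- nipple_end (a point): Tip of the brass outlet nipple that points away from the pump's housing, 32 mm above the bench, 82 mm from the axle; nothing to handle. If the wheel is forced against its end stop with more than about 14 N at the handle, a clutch inside slips, the job is spoilt, and this tip shifts by 0.1 mm per rad of slip, too little to measure.
- plunger_top (a point): Centre of the top of the brake plunger: black mushroom head of 28 mm diameter on a grey square post (36 mm) beside the flywheel, 135 mm from the axle. Top at 103 mm above the bench while up, 93 mm when fully down.
- brake_plunger (a joint): Travel of the brake plunger in m: 0 up, 0.010 fully down against its stop. It takes about 5 to 6 N to push and stays where it is left.
- spindle_1: Bystander: steel pedal spindle, 84 mm long, 18 mm thick, lying by the pump. Origin at the middle of its underside.
- hex_key_2: Bystander: black L-shaped hexagon key, 99 x 34 x 9 mm, lying by the pump. Origin at the middle of its underside.
- threadlock_bottle: Bystander: small red bottle with a white pointed cap, 92 mm tall, standing. Origin at the middle of its underside.

How it is judged:
On the way, in this order (a step that is already met when the one before it is completed fails the run):
1. the pump has gone over its load and the flywheel stands still just past it (x of axle_top in the frame of pump_foot above 9.745e-05 m and x of nipple_end in the frame of pump_foot below -0.081994 m and angular speed of flywheel below 0.15 rad/s), for 0.3 s.
2. the brake plunger is pushed fully down (value of joint brake_plunger above 0.0088 m), for 0.1 s.
At the end, for the whole second after the job is handed in: The pump has gone over its load, the flywheel rests by itself in the light arc just past it (up to 0.4 rad, 24 mm at the handle), its clutch has not slipped (0.06 rad allowed), and the brake plunger is fully down (within 1.2 mm of its stop) (x of axle_top in the frame of pump_foot above 9.745e-05 m and x of nipple_end in the frame of pump_foot below -0.081994 m and angular speed of flywheel below 0.05 rad/s and value of joint brake_plunger above 0.0088 m); the robot touches nothing.
It fails at once if the flywheel is forced on against the stop after the load, so that the clutch slips more than 0.06 rad (x of nipple_end in the frame of pump_foot above -0.081994 m).
It fails at once if the brake plunger is pushed with more than 40 N (contact force between the arm and brake_plunger above 40 N).
It fails at once if the brake plunger is pushed down before the pump has gone over its load (value of joint brake_plunger above 0.004 m and not (x of axle_top in the frame of pump_foot above 9.745e-05 m)).
It fails at once if a thing lying around is shoved more than 4 cm (distance of any of spindle_1, hex_key_2, threadlock_bottle from where it was at the start of the episode above 0.04 m).
It also fails if it takes over 72 s, if anything falls off the work surface, if the arm or the gripper's body presses on something with over 40 N, if the wrist force passes 120 N, or if a joint passes its speed limit or range.

ROBOT

A 6-joint arm with a two-finger parallel gripper is mounted at the origin on a cart in front of the work surface, level with it; the furniture and walls round the work are solid. World frame = base frame: x ahead of the robot, y to its left, z up, the work surface at z = 0. Lengths are in m, angles in rad, forces in N, time in s.
With the tool pointing down it reaches from about 0.25 to 0.85 m from the base axis. Payload 12.5 kg.
Tool frame: the origin (TCP) lies between the finger pads; the fingertips stand 17 mm ahead of it and the grasp point (between the pads) lies 2 mm behind it; z points along the fingers, y is the line along which they close (so a half turn about z gives the same grasp; the last joint's range is limited). The gripper opens to 93 mm and grips with 3 to 60 N. Pads are 15 mm wide; open, the fingers measure 128 mm over their backs; the gripper's body (75 mm by 188 mm) begins 65 mm behind the grasp point.
Start: joints at [-1.244, 0.351, 1.652, -0, 1.139, -0.085], TCP at [0.22, -0.504, 0.236] pointing down, gripper open.
Joint ranges: [-2.75, 2.75], [-0.79, 2.1], [0.01, 2.65], [-1.57, 4.71], [0.07, 3.14], [-2.87, 2.87]. Speed limits (rad/s): [2.22, 2.22, 2.79, 3.14, 3.14, 3.14].

INTERFACE

Orientations are given as a rotation vector (axis times angle).
In Python, from workcell import arm, cams, job gives the robot as it stands.
- The arm moves only by the tool servo_tool, never from a script. Its argument "deltas" is a list that holds one entry, the list of rows, each a list of 7 numbers: the finger opening in cm, from 0 to 9.3, then the shift along the tool's x, y, z in cm, then the turn, a rotation vector about the tool's x, y, z in degrees. In form: [[[hand, tx, ty, tz, rx, ry, rz], ...]]. A call has 1 to 10 rows; each row shifts and turns the commanded pose from where the row before left it, along the tool's axes as they then stand; what a row does not reach is not made up. A row lasts 1/12 s, in which the tool goes at most 41.7 mm and 7.16 degrees, less where a joint would pass 70% of its speed; a pose out of reach is approached as far as the arm can. A call with a gripper value outside its range is refused whole. The fingers move at their own pace and stop on an object; the grip force is fixed at half the most. Time passes only in rows, so rows that do not move let the fingers close. It gives the time, the measured TCP pose, the force, the opening and the grip force at its end, in the units of the state.
- arm.get_state(): the state, without advancing time (a new reading comes with each control period).
- cams.get_image(name): name is "side" or "top"; returns a dict with "pixels" (400x640x3 uint8, red, green, blue), "fx", "fy", "cx", "cy" (pixels), "R" (3x3) and "t" (3): a world point X has camera coordinates R X + t. Camera axes: x right, y down, z forward; pixel columns grow to the right and rows downward; lengths in m; the calibration is good to about 2 mm. A picture is of the moment at which its call begins. There is no depth.
- job.close_job(): hands the job in; it is judged then, once.
The state is a dict: "time": time; "joints": joint angles; "qvel": joint speeds; "tau": joint torques, N m; "tcp_pos": TCP position; "tcp_rot": TCP orientation; "ft_force": force on the tool from outside, world axes, zero at the start; "torque": the same for the moment, N m; "finger_gap": finger opening in m; "grasp_force": force on a finger pad.
Only numpy, scipy, OpenCV 4.12 (cv2) and the standard library are available. Lean on these libraries where they do the work, as an engineer would, in place of code of your own. Each camera call takes 0.05 s, during which the arm holds its last target. There are 200 camera calls.

## Working session

There is one attempt and no reset: what is moved stays moved. The work goes in short steps, Python scripts to look and compute and a tool call to move; the robot and the scene stay as the last step left them, time stands still between calls to the robot, and variables do not carry over. Pictures are saved under pics/ and viewed, at most 10 in all, crops included, and the job is handed in when it is done.

Besides the shell and the picture viewer there is one more tool, called after ">>>" as name(argument=value, ...), one argument or row to a line, values as JSON. servo_tool: Moves the arm, as the interface text tells. Its arguments: {"type":"object","properties":{"deltas":{"type":"array"}},"required":["deltas"]}

```bash
mkdir -p pics
python3 - <<'E'
from workcell import arm,cams
import cv2,numpy as np
for n in("top","side"):
    c=cams.get_image(n); cv2.imwrite(f"pics/{n}0.png",c["pixels"][:,:,::-1]); np.savez(f"{n}.npz",**c)
    print(n,c["fx"],c["fy"],c["cx"],c["cy"],(-np.array(c["R"]).T@c["t"]).round(3),np.array(c["R"]).round(3).tolist())
s=arm.get_state(); print(s["tcp_pos"],s["tcp_rot"],s["ft_force"],s["time"])
E
```

```text
top 519.4111478690696 519.4111478690696 316.0214265610952 212.35311661859737 [ 0.539 -0.125  1.025] [[0.0, -1.0, -0.007], [-0.994, 0.001, -0.105], [0.105, 0.007, -0.994]]
side 498.01561807289585 498.01561807289585 316.41039007231154 200.74116197387252 [ 0.31  -0.839  0.616] [[0.9, -0.436, -0.008], [-0.251, -0.504, -0.827], [0.357, 0.746, -0.563]]
[ 0.22004946 -0.50373024  0.23514129] [-3.07417947e+00 -6.41990662e-01  2.20394503e-04] [-0.15487041  0.10864247 -0.29945863] 0.1
```

View pics/top0.png

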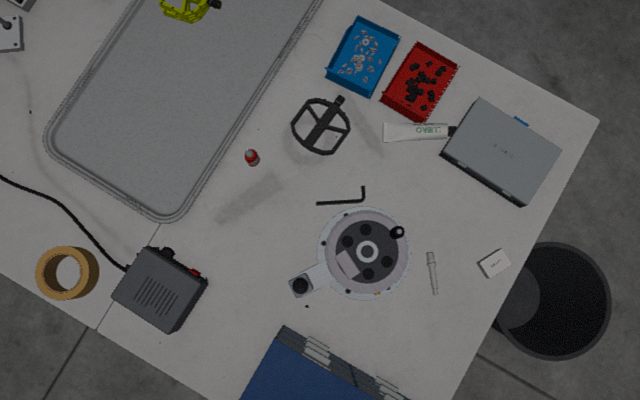

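View pics/side0.png

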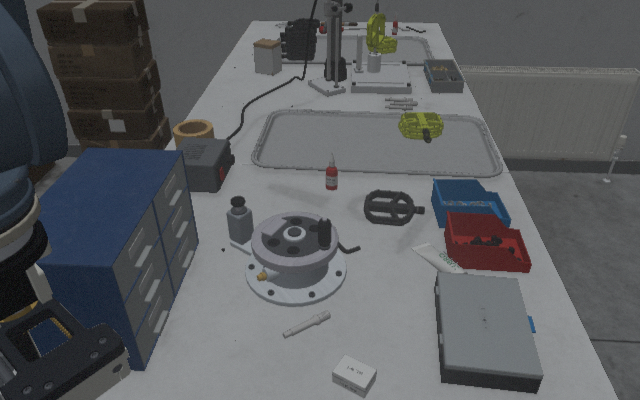

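Top view: axle cap at about (368,252), handle top (397,232), plunger head (300,285). In the side view the cap is at (295,233), handle top (324,222) and plunger head (238,202). A blue cabinet stands on the robot's side of the pump.

```bash
cat > h.py <<'E'
import numpy as np
def ray(n,u,v,z):
    c=np.load(f"{n}.npz"); R,t=c["R"],c["t"]; o=-R.T@t
    d=R.T@np.array([(u-c["cx"])/c["fx"],(v-c["cy"])/c["fy"],1]); return o+d*(z-o[2])/d[2]
def proj(n,X):
    c=np.load(f"{n}.npz"); p=c["R"]@np.array(X)+c["t"]; return [c["fx"]*p[0]/p[2]+c["cx"],c["fy"]*p[1]/p[2]+c["cy"]]
E
python3 - <<'E'
from h import *
import cv2
for n,pts in dict(top=[("cap",368,252,.09),("hand",398,231.5,.136),("pl",300,285,.103),("cabA",283,326,.25),("cabB",243,398,.25),("cabC",410,398,.25)],
  side=[("cap",295,233,.09),("hand",324,222,.136),("pl",238,201,.103)]).items():
    P={k:ray(n,u,v,z) for k,u,v,z in pts}
    for k in P: print(n,k,P[k].round(4))
    a=P["hand"]-P["cap"];b=P["pl"]-P["cap"];print("r",np.hypot(*a[:2]),np.hypot(*b[:2]),np.degrees(np.arctan2(a[1],a[0])))
a=cv2.imread("pics/top0.png")[190:310,270:430]; b=cv2.imread("pics/side0.png")[180:310,210:370]
cv2.imwrite("pics/c1.png",np.hstack([cv2.resize(a,(400,300),interpolation=cv2.INTER_CUBIC),cv2.resize(b,(400,300),interpolation=cv2.INTER_CUBIC)]))
E
```

```text
top cap [ 0.5664 -0.2118  0.09  ]
top hand [ 0.6001 -0.2592  0.136 ]
top pl [ 0.5081 -0.0904  0.103 ]
top cabA [ 0.4534 -0.0712  0.25  ]
top cabB [ 0.3509 -0.014   0.25  ]
top cabC [ 0.3514 -0.2554  0.25  ]
r 0.05818304501740159 0.13464158606185006 -54.6380366084018
side cap [ 0.5674 -0.2144  0.09  ]
side hand [ 0.5983 -0.2635  0.136 ]
side pl [ 0.5059 -0.0963  0.103 ]
r 0.058054862185761155 0.13315413927194492 -57.81475830684129
```

View pics/c1.png

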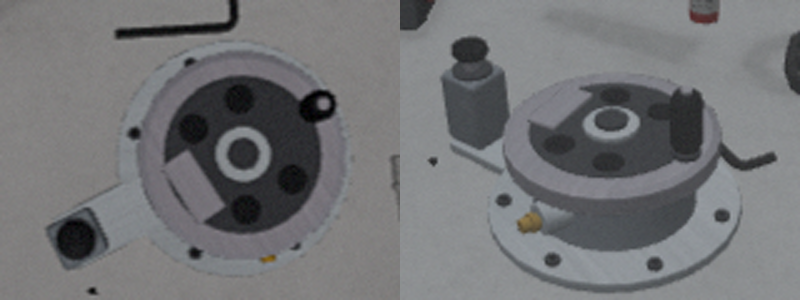

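Run:
```python
from h import *
print("farbottom side z0",ray("side",199,240,0),"nearbottom",ray("side",142,365,0))
print("top z0 (283,326)",ray("top",283,326,0),ray("top",410,400,0))
for z in(.15,.2,.25,.3): print(z,"side top far",ray("side",187,151,z).round(3),"near",ray("side",115,219,z).round(3),"top far",ray("top",278,338,z).round(3))
for k,u,v,z in[("cap",367.2,251.2,.09),("hand",398.8,231.2,.136),("pl",300,286,.103)]:print(k,ray("top",u,v,z).round(4))
for k,u,v,z in[("cap",294.4,232.4,.09),("hand",324,219.5,.136),("pl",237.6,200,.103)]:print(k,ray("side",u,v,z).round(4))
import cv2
a=cv2.imread("pics/top0.png")[300:400,230:420]; b=cv2.imread("pics/side0.png")[130:400,30:220]
cv2.imwrite("pics/c2.png",np.hstack([cv2.resize(a,(400,211)),np.zeros((211,10,3),np.uint8),cv2.resize(b,(300,211))]))
```

```text
farbottom side z0 [ 0.43259905 -0.04362152  0.        ] nearbottom [ 0.2794631 -0.2975192  0.       ]
top z0 (283,326) [ 0.42581091 -0.05377255  0.        ] [ 0.28722242 -0.29729842  0.        ]
0.15 side top far [0.454 0.047 0.15 ] near [ 0.297 -0.126  0.15 ] top far [ 0.423 -0.056  0.15 ]
0.2 side top far [ 0.439 -0.049  0.2  ] near [ 0.298 -0.202  0.2  ] top far [ 0.43 -0.06  0.2 ]
0.25 side top far [ 0.423 -0.144  0.25 ] near [ 0.3   -0.279  0.25 ] top far [ 0.436 -0.064  0.25 ]
0.3 side top far [ 0.408 -0.239  0.3  ] near [ 0.301 -0.356  0.3  ] top far [ 0.443 -0.068  0.3  ]
cap [ 0.5678 -0.2103  0.09  ]
hand [ 0.6006 -0.2606  0.136 ]
pl [ 0.5064 -0.0904  0.103 ]
cap [ 0.5672 -0.2124  0.09  ]
hand [ 0.6014 -0.2575  0.136 ]
pl [ 0.5063 -0.0928  0.103 ]
```

View pics/c2.png

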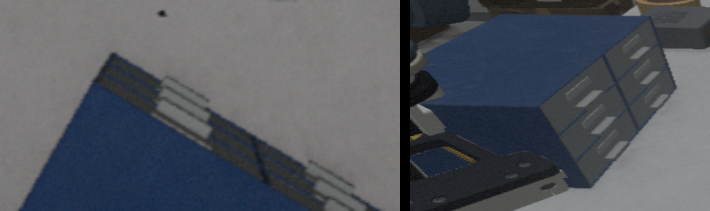

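The cabinet is about 0.2 m high. Its front edge runs from (0.43,-0.05) to (0.28,-0.30), which leaves room at the wheel. Both cameras agree within 3 mm: axle (0.567,-0.211), handle (0.601,-0.259) and plunger (0.506,-0.092). The radii also match the given sizes (60 and 135 mm).

Add to h.py:
```python
from scipy.spatial.transform import Rotation as Ro
def go(X,yaw_x):
    "tool-frame shift (cm) then turn rz (deg) from the measured pose, and the residual tilt"
    from workcell import arm
    s=arm.get_state(); R=Ro.from_rotvec(s["tcp_rot"]).as_matrix()
    y=np.degrees(np.arctan2(R[1,0],R[0,0]))
    c,sn=np.cos(np.radians(yaw_x)),np.sin(np.radians(yaw_x))
    G=np.array([[c,sn,0],[sn,-c,0],[0,0,-1]])
    print("t",round(s["time"],2),"pos",s["tcp_pos"].round(4),"yawx",round(y,2),"shift cm",(R.T@(np.array(X)-s["tcp_pos"])*100).round(2),
     "turn",np.degrees(Ro.from_matrix(R.T@G).as_rotvec()).round(2),"F",np.round(s["ft_force"],1),"gap",round(s["finger_gap"],4),"j",np.round(s["joints"],2))
```

```text
(no output)
```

>>> servo_tool(
  deltas=[
    [[9.3,3.5,-0.6,0,0,0,0],[9.3,3.5,-0.6,0,0,0,0],[9.3,3.5,-0.6,0,0,0,0],[9.3,3.5,-0.6,0,0,0,0],[9.3,3.5,-0.6,0,0,0,0],[9.3,3.5,-0.6,0,0,0,0],[9.3,3.5,-0.6,0,0,0,0],[9.3,3.5,-0.6,0,0,0,0],[9.3,3.5,-0.6,0,0,0,0],[9.3,3.5,-0.6,0,0,0,0]],
  ],
)

```text
time: 0.93
tcp_pos: [0.5181, -0.3076, 0.2354]
tcp_rot: [-3.075, -0.642, 0.001]
ft_force: [-0.2, -0.6, 0.1]
finger_gap: 0.0927
grasp_force: 0.0
```

>>> servo_tool(
  deltas=[
    [[9.3,0,0,0,0,0,7],[9.3,0,0,0,0,0,7],[9.3,0,0,0,0,0,7],[9.3,0,0,0,0,0,7],[9.3,0,0,0,0,0,7],[9.3,0,0,0,0,0,7],[9.3,0,0,0,0,0,7],[9.3,0,0,0,0,0,7],[9.3,0,0,0,0,0,7],[9.3,0,0,0,0,0,7]],
  ],
)

```text
time: 1.77
tcp_pos: [0.5167, -0.3088, 0.2352]
tcp_rot: [-2.884, 1.246, 0.001]
ft_force: [-1.0, -0.9, 0.2]
finger_gap: 0.0935
grasp_force: 0.0
```

```bash
python3 -c "
from h import *
go([.601,-.259,.17],-55)"
```

```text
t 1.77 pos [ 0.5167 -0.3088  0.2352] yawx -46.75 shift cm [ 2.15 -9.55  6.52] turn [0.01 0.04 8.25] F [-1.  -0.9  0.2] gap 0.0935 j [-0.62  0.45  1.51  0.    1.19  1.77]
```

>>> servo_tool(
  deltas=[
    [[9.3,0.55,-2.4,0,0,0,0],[9.3,0.55,-2.4,0,0,0,0],[9.3,0.55,-2.4,0,0,0,0],[9.3,0.5,-2.35,0,0,0,0],[9.3,0,0,1.5,0,0,4],[9.3,0,0,2,0,0,4.2],[9.3,0,0,2,0,0,0],[9.3,0,0,1,0,0,0],[9.3,0,0,0,0,0,0],[9.3,0,0,0,0,0,0]],
  ],
)

```text
time: 2.6
tcp_pos: [0.6008, -0.2587, 0.1707]
tcp_rot: [2.792, -1.441, -0.001]
ft_force: [-0.2, -0.3, 0.3]
finger_gap: 0.0934
grasp_force: 0.0
```

Run:
```python
from h import *
from workcell import cams
import cv2
go([.601,-.259,.118],-55)
o=[]
for n in("top","side"):
    c=cams.get_image(n); u,v=map(int,proj(n,[.6,-.259,.12])); im=c["pixels"][v-60:v+60,u-80:u+80,::-1]; print(n,u-80,v-60)
    o.append(cv2.resize(im,(400,300),interpolation=cv2.INTER_CUBIC))
cv2.imwrite("pics/c3.png",np.hstack(o))
```

```text
t 2.6 pos [ 0.6008 -0.2587  0.1707] yawx -54.59 shift cm [0.03 0.   5.27] turn [0.01 0.03 0.41] F [-0.2 -0.3  0.3] gap 0.0934 j [-0.48  0.6   1.42 -0.    1.12  2.05]
top 316 172
side 243 168
```

View pics/c3.png

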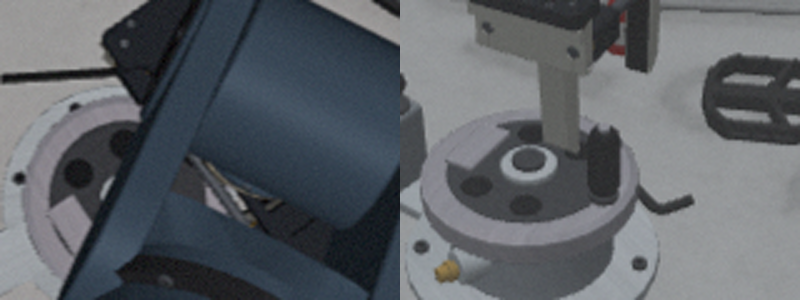

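The side view shows the two fingertips at (307,228) and (339,196). Their midpoint, about (323,212), lies straight above the handle, so the tool is centred and I can go down and grip.

>>> servo_tool(
  deltas=[
    [[9.3,0,0,1,0,0,0],[9.3,0,0,1,0,0,0],[9.3,0,0,1,0,0,0],[9.3,0,0,1,0,0,0],[9.3,0,0,1,0,0,0],[9.3,0,0,0.4,0,0,0],[9.3,0,0,0,0,0,0],[4,0,0,0,0,0,0],[4,0,0,0,0,0,0],[4,0,0,0,0,0,0]],
  ],
)

```text
time: 3.53
tcp_pos: [0.6012, -0.2588, 0.1172]
tcp_rot: [2.792, -1.441, 0.002]
ft_force: [0.2, 0.0, 0.6]
finger_gap: 0.0776
grasp_force: 0.0
```

>>> servo_tool(
  deltas=[
    [[3,0,0,0,0,0,0],[2.6,0,0,0,0,0,0],[2.4,0,0,0,0,0,0],[2.2,0,0,0,0,0,0],[2.0,0,0,0,0,0,0],[1.8,0,0,0,0,0,0],[1.5,0,0,0,0,0,0],[1.5,0,0,0,0,0,0],[1.5,0,0,0,0,0,0],[1.5,0,0,0,0,0,0]],
  ],
)

```text
time: 4.37
tcp_pos: [0.6008, -0.2587, 0.1166]
tcp_rot: [2.791, -1.441, -0.0]
ft_force: [-1.1, 0.2, -0.5]
finger_gap: 0.0213
grasp_force: 30.0
```

```bash
python3 -c "
from h import *
go([.601,-.259,.116],-55)"
```

```text
t 4.37 pos [ 0.6008 -0.2587  0.1166] yawx -54.61 shift cm [ 0.04 -0.    0.06] turn [0.01 0.01 0.39] F [-1.1  0.2 -0.5] gap 0.0213 j [-0.48  0.67  1.46 -0.    1.02  2.05]
```

Gripped at a gap of 21.3 mm, with the handle at -54.5° and tool x pointing radially outward. I'll turn in 10° steps of five 2° rows, reading the force after each. The first 40° cannot pass the load.

>>> servo_tool(
  deltas=[
    [[1.5,0,-0.21,0,0,0,-2],[1.5,0,-0.21,0,0,0,-2],[1.5,0,-0.21,0,0,0,-2],[1.5,0,-0.21,0,0,0,-2],[1.5,0,-0.21,0,0,0,-2]],
  ],
)

```text
time: 4.78
tcp_pos: [0.6088, -0.2524, 0.1166]
tcp_rot: [2.907, -1.19, -0.0]
ft_force: [-1.7, -3.0, 1.0]
finger_gap: 0.0212
grasp_force: 30.0
```

```bash
cat >> h.py <<'E'
def wheel(A=(.567,-.211)):
    from workcell import arm
    s=arm.get_state(); d=s["tcp_pos"][:2]-A; a=np.arctan2(d[1],d[0]); f=np.array(s["ft_force"])
    R=Ro.from_rotvec(s["tcp_rot"]).as_matrix()
    print("t %.2f ang %.1f yawx %.1f r %.1f mm z %.4f Frad %.1f Ftan %.1f Fz %.1f grip %.1f gap %.4f"%(s["time"],np.degrees(a),np.degrees(np.arctan2(R[1,0],R[0,0])),np.hypot(*d)*1e3,s["tcp_pos"][2],
     f[0]*np.cos(a)+f[1]*np.sin(a),-f[0]*np.sin(a)+f[1]*np.cos(a),f[2],s["grasp_force"],s["finger_gap"]))
E
python3 -c "
from h import *
wheel()"
```

```text
t 4.78 ang -44.7 yawx -44.5 r 58.8 mm z 0.1166 Frad 0.9 Ftan -3.3 Fz 1.0 grip 30.0 gap 0.0212
```

>>> servo_tool(
  deltas=[
    [[1.5,0,-0.21,0,0,0,-2],[1.5,0,-0.21,0,0,0,-2],[1.5,0,-0.21,0,0,0,-2],[1.5,0,-0.21,0,0,0,-2],[1.5,0,-0.21,0,0,0,-2]],
  ],
)

```text
time: 5.2
tcp_pos: [0.6158, -0.2445, 0.1167]
tcp_rot: [2.999, -0.932, 0.001]
ft_force: [-1.0, -3.6, -0.3]
finger_gap: 0.0209
grasp_force: 30.0
```

```bash
python3 -c "
from h import *
wheel()"
```

```text
t 5.20 ang -34.5 yawx -34.5 r 59.2 mm z 0.1167 Frad 1.2 Ftan -3.5 Fz -0.3 grip 30.0 gap 0.0209
```

>>> servo_tool(
  deltas=[
    [[1.5,0,-0.21,0,0,0,-2],[1.5,0,-0.21,0,0,0,-2],[1.5,0,-0.21,0,0,0,-2],[1.5,0,-0.21,0,0,0,-2],[1.5,0,-0.21,0,0,0,-2]],
  ],
)

```text
time: 5.62
tcp_pos: [0.6213, -0.2356, 0.1167]
tcp_rot: [3.069, -0.667, 0.001]
ft_force: [0.3, -4.1, -1.1]
finger_gap: 0.0216
grasp_force: 30.0
```

```bash
python3 -c "
from h import *
wheel()"
```

```text
t 5.62 ang -24.3 yawx -24.5 r 59.6 mm z 0.1167 Frad 1.9 Ftan -3.6 Fz -1.1 grip 30.0 gap 0.0216
```

>>> servo_tool(
  deltas=[
    [[1.5,0,-0.21,0,0,0,-2],[1.5,0,-0.21,0,0,0,-2],[1.5,0,-0.21,0,0,0,-2],[1.5,0,-0.21,0,0,0,-2],[1.5,0,-0.21,0,0,0,-2]],
  ],
)

```text
time: 6.03
tcp_pos: [0.6251, -0.2257, 0.1167]
tcp_rot: [3.115, -0.397, 0.002]
ft_force: [0.7, -3.2, -1.1]
finger_gap: 0.0214
grasp_force: 30.0
```

```bash
python3 -c "
from h import *
wheel()"
```

```text
t 6.03 ang -14.2 yawx -14.5 r 60.0 mm z 0.1167 Frad 1.4 Ftan -2.9 Fz -1.1 grip 30.0 gap 0.0214
```

>>> servo_tool(
  deltas=[
    [[1.5,0,-0.21,0,0,0,-2],[1.5,0,-0.21,0,0,0,-2],[1.5,0,-0.21,0,0,0,-2],[1.5,0,-0.21,0,0,0,-2],[1.5,0,-0.21,0,0,0,-2]],
  ],
)

```text
time: 6.45
tcp_pos: [0.6271, -0.2154, 0.1168]
tcp_rot: [3.138, -0.124, 0.002]
ft_force: [0.5, -3.3, -1.3]
finger_gap: 0.0214
grasp_force: 30.0
```

```bash
python3 -c "
from h import *
wheel()"
```

```text
t 6.45 ang -4.2 yawx -4.5 r 60.3 mm z 0.1168 Frad 0.8 Ftan -3.2 Fz -1.3 grip 30.0 gap 0.0214
```

>>> servo_tool(
  deltas=[
    [[1.5,0,-0.21,0,0,0,-2],[1.5,0,-0.21,0,0,0,-2],[1.5,0,-0.21,0,0,0,-2],[1.5,0,-0.21,0,0,0,-2],[1.5,0,-0.21,0,0,0,-2]],
  ],
)

```text
time: 6.87
tcp_pos: [0.6273, -0.2048, 0.1167]
tcp_rot: [3.137, 0.15, 0.002]
ft_force: [2.1, -3.4, -1.2]
finger_gap: 0.0212
grasp_force: 30.0
```

```bash
python3 -c "
from h import *
wheel()"
```

```text
t 6.87 ang 5.9 yawx 5.5 r 60.6 mm z 0.1167 Frad 1.8 Ftan -3.6 Fz -1.2 grip 30.0 gap 0.0212
```

>>> servo_tool(
  deltas=[
    [[1.5,0,-0.21,0,0,0,-2],[1.5,0,-0.21,0,0,0,-2],[1.5,0,-0.21,0,0,0,-2],[1.5,0,-0.21,0,0,0,-2],[1.5,0,-0.21,0,0,0,-2]],
  ],
)

```text
time: 7.28
tcp_pos: [0.6256, -0.1944, 0.1167]
tcp_rot: [3.112, 0.423, 0.002]
ft_force: [1.2, -3.3, -1.2]
finger_gap: 0.0211
grasp_force: 30.0
```

```bash
python3 -c "
from h import *
wheel()"
```

```text
t 7.28 ang 15.8 yawx 15.5 r 60.9 mm z 0.1167 Frad 0.3 Ftan -3.5 Fz -1.2 grip 30.0 gap 0.0211
```

>>> servo_tool(
  deltas=[
    [[1.5,0,-0.21,0,0,0,-2],[1.5,0,-0.21,0,0,0,-2],[1.5,0,-0.21,0,0,0,-2],[1.5,0,-0.21,0,0,0,-2],[1.5,0,-0.21,0,0,0,-2]],
  ],
)

```text
time: 7.7
tcp_pos: [0.6224, -0.1854, 0.1168]
tcp_rot: [3.061, 0.692, 0.003]
ft_force: [3.6, -8.6, -3.6]
finger_gap: 0.0215
grasp_force: 30.0
```

```bash
python3 -c "
from h import *
wheel()"
```

```text
t 7.70 ang 24.8 yawx 25.5 r 61.0 mm z 0.1168 Frad -0.3 Ftan -9.3 Fz -3.6 grip 30.0 gap 0.0215
```

>>> servo_tool(
  deltas=[
    [[1.5,0,-0.21,0,0,0,-2],[1.5,0,-0.21,0,0,0,-2],[1.5,0,-0.21,0,0,0,-2],[1.5,0,-0.21,0,0,0,-2],[1.5,0,-0.21,0,0,0,-2]],
  ],
)

```text
time: 8.12
tcp_pos: [0.6175, -0.1766, 0.1168]
tcp_rot: [2.989, 0.956, 0.003]
ft_force: [4.7, -9.5, -4.2]
finger_gap: 0.0213
grasp_force: 30.0
```

```bash
python3 -c "
from h import *
wheel()"
```

```text
t 8.12 ang 34.3 yawx 35.5 r 61.2 mm z 0.1168 Frad -1.4 Ftan -10.5 Fz -4.2 grip 30.0 gap 0.0213
```

The load is met at about 20°, with 10 N now at 34°, so the drop to nothing should come near 55–60°. I'll use smaller steps from here.

>>> servo_tool(
  deltas=[
    [[1.5,0,-0.21,0,0,0,-2],[1.5,0,-0.21,0,0,0,-2],[1.5,0,-0.21,0,0,0,-2],[1.5,0,-0.21,0,0,0,-2]],
  ],
)

```text
time: 8.45
tcp_pos: [0.6122, -0.1696, 0.1167]
tcp_rot: [2.915, 1.163, 0.003]
ft_force: [4.6, -6.2, -4.1]
finger_gap: 0.021
grasp_force: 30.0
```

```bash
python3 -c "
from h import *
wheel()"
```

```text
t 8.45 ang 42.5 yawx 43.5 r 61.3 mm z 0.1167 Frad -0.8 Ftan -7.7 Fz -4.1 grip 30.0 gap 0.0210
```

>>> servo_tool(
  deltas=[
    [[1.5,0,-0.16,0,0,0,-1.5],[1.5,0,-0.16,0,0,0,-1.5],[1.5,0,-0.16,0,0,0,-1.5],[1.5,0,-0.16,0,0,0,-1.5]],
  ],
)

```text
time: 8.78
tcp_pos: [0.6071, -0.1646, 0.1166]
tcp_rot: [2.852, 1.314, 0.001]
ft_force: [0.9, -3.3, -1.9]
finger_gap: 0.0213
grasp_force: 30.0
```

```bash
python3 -c "
from h import *
wheel()"
```

```text
t 8.78 ang 49.2 yawx 49.5 r 61.3 mm z 0.1166 Frad -2.0 Ftan -2.8 Fz -1.9 grip 30.0 gap 0.0213
```

>>> servo_tool(
  deltas=[
    [[1.5,0,-0.105,0,0,0,-1],[1.5,0,-0.105,0,0,0,-1],[1.5,0,-0.105,0,0,0,-1]],
  ],
)

```text
time: 9.03
tcp_pos: [0.604, -0.162, 0.1165]
tcp_rot: [-2.818, -1.388, 0.001]
ft_force: [-0.7, -2.2, -1.2]
finger_gap: 0.0215
grasp_force: 30.0
```

```bash
python3 -c "
from h import *
wheel()"
```

```text
t 9.03 ang 52.9 yawx 52.5 r 61.5 mm z 0.1165 Frad -2.2 Ftan -0.8 Fz -1.2 grip 30.0 gap 0.0215
```

>>> servo_tool(
  deltas=[
    [[1.5,0,-0.105,0,0,0,-1],[1.5,0,-0.105,0,0,0,-1],[1.5,0,-0.105,0,0,0,-1]],
  ],
)

```text
time: 9.28
tcp_pos: [0.6013, -0.1599, 0.1165]
tcp_rot: [-2.78, -1.462, 0.001]
ft_force: [-3.8, -2.7, 1.0]
finger_gap: 0.0214
grasp_force: 30.0
```

```bash
python3 -c "
from h import *
wheel()"
```

```text
t 9.28 ang 56.2 yawx 55.5 r 61.5 mm z 0.1165 Frad -4.3 Ftan 1.6 Fz 1.0 grip 30.0 gap 0.0214
```

>>> servo_tool(
  deltas=[
    [[1.5,-0.03,-0.105,0,0,0,-1],[1.5,-0.03,-0.105,0,0,0,-1],[1.5,-0.03,-0.105,0,0,0,-1]],
  ],
)

```text
time: 9.53
tcp_pos: [0.5985, -0.1586, 0.1166]
tcp_rot: [-2.741, -1.534, -0.0]
ft_force: [-2.1, 1.8, 0.9]
finger_gap: 0.0215
grasp_force: 30.0
```

```bash
python3 -c "
from h import *
wheel()"
```

```text
t 9.53 ang 59.0 yawx 58.5 r 61.1 mm z 0.1166 Frad 0.5 Ftan 2.7 Fz 0.9 grip 30.0 gap 0.0215
```

>>> servo_tool(
  deltas=[
    [[1.5,0,-0.105,0,0,0,-1],[1.5,0,-0.105,0,0,0,-1],[1.5,0,-0.105,0,0,0,-1]],
  ],
)

```text
time: 9.78
tcp_pos: [0.5966, -0.1577, 0.1168]
tcp_rot: [2.699, 1.605, 0.002]
ft_force: [3.0, -0.4, -3.8]
finger_gap: 0.0215
grasp_force: 30.0
```

```bash
python3 -c "
from h import *
wheel()"
```

```text
t 9.78 ang 60.9 yawx 61.5 r 61.0 mm z 0.1168 Frad 1.1 Ftan -2.8 Fz -3.8 grip 30.0 gap 0.0215
```

The tangential force fell to zero and pulled forward (+2.7 N at 59°). At 61° it is plain drag again (-2.8 N), so the pump seems to have just gone over. I'll go a little further into the light arc.

>>> servo_tool(
  deltas=[
    [[1.5,0,-0.105,0,0,0,-1],[1.5,0,-0.105,0,0,0,-1],[1.5,0,-0.105,0,0,0,-1]],
  ],
)

```text
time: 10.03
tcp_pos: [0.5935, -0.1561, 0.1167]
tcp_rot: [2.656, 1.676, 0.001]
ft_force: [2.8, -0.8, -2.2]
finger_gap: 0.0211
grasp_force: 30.0
```

```bash
python3 -c "
from h import *
wheel()"
```

```text
t 10.03 ang 64.3 yawx 64.5 r 61.0 mm z 0.1167 Frad 0.5 Ftan -2.8 Fz -2.2 grip 30.0 gap 0.0211
```

>>> servo_tool(
  deltas=[
    [[1.5,0,-0.105,0,0,0,-1],[1.5,0,-0.105,0,0,0,-1],[1.5,0,-0.105,0,0,0,-1]],
  ],
)

```text
time: 10.28
tcp_pos: [0.5903, -0.1547, 0.1167]
tcp_rot: [2.612, 1.745, 0.0]
ft_force: [3.3, -0.8, -2.7]
finger_gap: 0.0218
grasp_force: 30.0
```

```bash
python3 -c "
from h import *
wheel()"
```

```text
t 10.28 ang 67.5 yawx 67.5 r 60.9 mm z 0.1167 Frad 0.6 Ftan -3.3 Fz -2.7 grip 30.0 gap 0.0218
```

Drag is steady at about 3 N from 61° to 67.5°, which is the light arc. I'll hold, open the fingers moderately, and watch for spring-back.

>>> servo_tool(
  deltas=[
    [[1.5,0,0,0,0,0,0],[1.5,0,0,0,0,0,0],[1.5,0,0,0,0,0,0],[1.5,0,0,0,0,0,0],[1.5,0,0,0,0,0,0],[1.5,0,0,0,0,0,0]],
  ],
)

```text
time: 10.78
tcp_pos: [0.5902, -0.1546, 0.1166]
tcp_rot: [-2.614, -1.743, 0.0]
ft_force: [1.3, 0.2, -0.4]
finger_gap: 0.0213
grasp_force: 30.0
```

>>> servo_tool(
  deltas=[
    [[2.6,0,0,0,0,0,0],[3.2,0,0,0,0,0,0],[4,0,0,0,0,0,0],[5,0,0,0,0,0,0],[5,0,0,0,0,0,0],[5,0,0,0,0,0,0],[5,0,0,0,0,0,0],[5,0,0,0,0,0,0]],
  ],
)

```text
time: 11.45
tcp_pos: [0.5903, -0.1547, 0.1166]
tcp_rot: [-2.614, -1.743, 0.0]
ft_force: [-0.4, 0.7, 0.5]
finger_gap: 0.0499
grasp_force: 0.0
```

>>> servo_tool(
  deltas=[
    [[5,0,0,-1,0,0,0],[5,0,0,-2,0,0,0],[5,0,0,-2,0,0,0],[5,0,0,-2,0,0,0],[5,0,0,-2,0,0,0],[5,0,0,-1,0,0,0],[5,0,0,0,0,0,0]],
  ],
)

```text
time: 12.03
tcp_pos: [0.5912, -0.155, 0.2194]
tcp_rot: [2.611, 1.741, 0.004]
ft_force: [0.1, 0.3, -0.3]
finger_gap: 0.0498
grasp_force: 0.0
```

Run:
```python
from h import *
from workcell import cams
import cv2
go([.506,-.092,.21],-31)
o=[]
for n in("top","side"):
    c=cams.get_image(n); u,v=map(int,proj(n,[.56,-.16,.1])); im=c["pixels"][v-60:v+60,u-80:u+80,::-1]; print(n,u-80,v-60)
    o.append(cv2.resize(im,(400,300),interpolation=cv2.INTER_CUBIC))
cv2.imwrite("pics/c4.png",np.hstack(o))
```

```text
t 12.03 pos [ 0.5912 -0.155   0.2194] yawx 67.4 shift cm [  2.54 -10.29   0.9 ] turn [ 0.17 -0.22 98.4 ] F [ 0.1  0.3 -0.3] gap 0.0498 j [-0.33  0.48  1.51  0.    1.16  0.06]
top 259 195
side 198 152
```

View pics/c4.png

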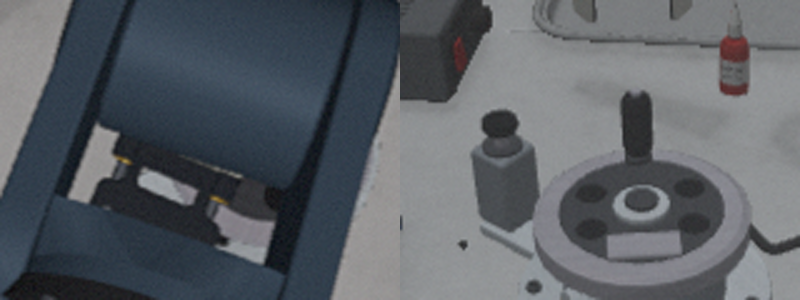

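The handle stayed where I left it, with its top at side pixel (292,190), and the plunger is still up at about (238,201). Next I'll check the handle against the projection, close the fingers and go over the plunger.

>>> servo_tool(
  deltas=[
    [[3,0.5,-2,0,0,0,0],[2,0.5,-2,0,0,0,0],[0,0.5,-2.1,0,0,0,0],[0,0.5,-2.1,0,0,0,0],[0,0.5,-2.1,0,0,0,0],[0,0,0,0,0,0,-7],[0,0,0,0,0,0,-7],[0,0,0,0,0,0,-7],[0,0,0,0,0,0,-7],[0,0,0,0,0,0,-7]],
  ],
)

```text
time: 12.97
tcp_pos: [0.5042, -0.0918, 0.2153]
tcp_rot: [-1.96, -2.453, 0.001]
ft_force: [-0.9, 0.1, -0.3]
finger_gap: 0.0002
grasp_force: 0.0
```

>>> servo_tool(
  deltas=[
    [[0,0,0,0,0,0,-7],[0,0,0,0,0,0,-7],[0,0,0,0,0,0,-7],[0,0,0,0,0,0,-7],[0,0,0,0,0,0,-7],[0,0,0,0,0,0,-7],[0,0,0,0,0,0,-4],[0,0,0,0,0,0,0],[0,0,0,0,0,0,0]],
  ],
)

```text
time: 13.72
tcp_pos: [0.5044, -0.0919, 0.2156]
tcp_rot: [-0.859, -3.02, -0.0]
ft_force: [0.3, 0.3, -0.7]
finger_gap: 0.0004
grasp_force: 0.0
```

Run:
```python
from h import *
go([.506,-.092,.14],149)
print(proj("side",[.590,-.155,.136]),proj("side",[.5905,-.155,.111]), proj("side",[.506,-.092,.103]))
```

```text
t 13.72 pos [ 0.5044 -0.0919  0.2156] yawx 148.24 shift cm [-0.15  0.08  7.56] turn [-0.03 -0.1  -0.76] F [ 0.3  0.3 -0.7] gap 0.0004 j [-0.27  0.31  1.77  0.    1.07 -1.29]
[np.float64(292.28228347739645), np.float64(190.35767767053156)] [np.float64(293.0236840154487), np.float64(201.96583637390933)] [np.float64(237.28367351912138), np.float64(199.81494880048623)]
```

The handle projection matches its measured position to within a pixel. Going down over the plunger.

>>> servo_tool(
  deltas=[
    [[0,-0.15,0.08,1,0,0,0],[0,0,0,1.5,0,0,0],[0,0,0,1.5,0,0,0],[0,0,0,1.5,0,0,0],[0,0,0,1.5,0,0,0],[0,0,0,1,0,0,0],[0,0,0,0,0,0,0],[0,0,0,0,0,0,0]],
  ],
)

```text
time: 14.38
tcp_pos: [0.5063, -0.0921, 0.1362]
tcp_rot: [-0.856, -3.021, 0.0]
ft_force: [-0.2, -1.0, 0.1]
finger_gap: 0.0005
grasp_force: 0.0
```

Run:
```python
from h import *
from workcell import cams
import cv2
go([.506,-.092,.12],149)
c=cams.get_image("side"); cv2.imwrite("pics/c5.png",cv2.resize(c["pixels"][110:260,130:330,::-1],(800,600),interpolation=cv2.INTER_CUBIC))
```

```text
t 14.38 pos [ 0.5063 -0.0921  0.1362] yawx 148.35 shift cm [ 0.03 -0.01  1.62] turn [-0.02 -0.06 -0.65] F [-0.2 -1.   0.1] gap 0.0005 j [-0.27  0.42  1.83  0.    0.89 -1.29]
```

View pics/c5.png

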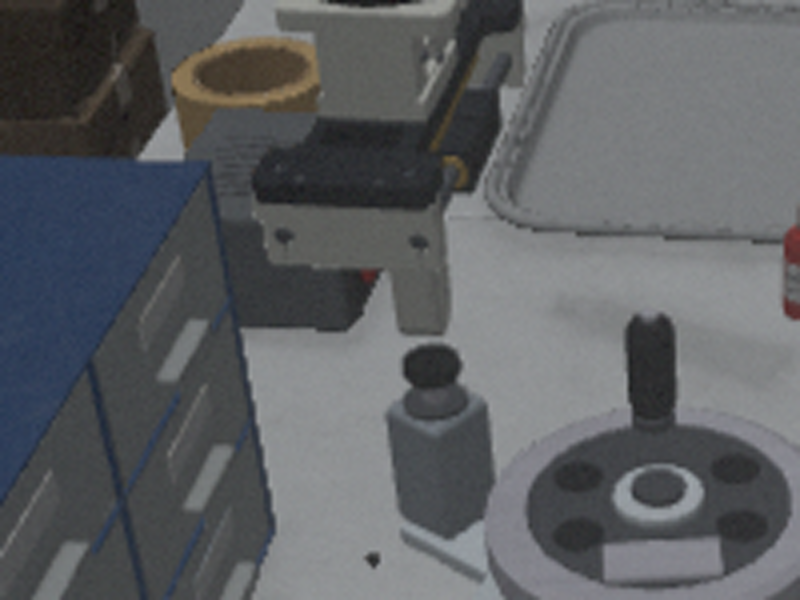

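The closed fingertips are centred just above the plunger head, tip at side pixel (235,192) over the head at (238,200), and clear of the cabinet. Pressing down slowly.

>>> servo_tool(
  deltas=[
    [[0,0,0,0.5,0,0,0],[0,0,0,0.4,0,0,0],[0,0,0,0.3,0,0,0],[0,0,0,0.2,0,0,0],[0,0,0,0.2,0,0,0],[0,0,0,0.2,0,0,0],[0,0,0,0.1,0,0,0],[0,0,0,0.1,0,0,0]],
  ],
)

```text
time: 15.1
tcp_pos: [0.5066, -0.0922, 0.1168]
tcp_rot: [0.855, 3.023, -0.0]
ft_force: [-2.2, 1.1, 3.4]
finger_gap: 0.0004
grasp_force: 2.4
```

>>> servo_tool(
  deltas=[
    [[0,0,0,0.1,0,0,0],[0,0,0,0.1,0,0,0],[0,0,0,0.1,0,0,0]],
  ],
)

```text
time: 15.35
tcp_pos: [0.5066, -0.0922, 0.1137]
tcp_rot: [0.856, 3.023, -0.0]
ft_force: [-1.8, 0.8, 4.8]
finger_gap: 0.0001
grasp_force: 2.4
```

Contact force is about 5 N and the plunger is moving down. The stop should come at a TCP height of about 0.110.

>>> servo_tool(
  deltas=[
    [[0,0,0,0.1,0,0,0],[0,0,0,0.1,0,0,0],[0,0,0,0.05,0,0,0]],
  ],
)

```text
time: 15.6
tcp_pos: [0.5066, -0.0921, 0.111]
tcp_rot: [0.855, 3.023, 0.0]
ft_force: [-0.6, 0.5, 4.0]
finger_gap: 0.0005
grasp_force: 2.4
```

>>> servo_tool(
  deltas=[
    [[0,0,0,0.05,0,0,0],[0,0,0,0.05,0,0,0]],
  ],
)

```text
time: 15.77
tcp_pos: [0.5066, -0.0921, 0.1101]
tcp_rot: [0.856, 3.023, 0.0]
ft_force: [-0.7, 0.1, 5.1]
finger_gap: 0.0004
grasp_force: 2.4
```

>>> servo_tool(
  deltas=[
    [[0,0,0,0.05,0,0,0],[0,0,0,0.05,0,0,0]],
  ],
)

```text
time: 15.93
tcp_pos: [0.5067, -0.0922, 0.1096]
tcp_rot: [0.855, 3.022, -0.0]
ft_force: [-5.1, 0.9, 16.4]
finger_gap: 0.0005
grasp_force: 7.9
```

>>> servo_tool(
  deltas=[
    [[0,0,0,0.03,0,0,0],[0,0,0,0,0,0,0]],
  ],
)

```text
time: 16.1
tcp_pos: [0.5067, -0.0922, 0.1096]
tcp_rot: [0.855, 3.022, 0.0]
ft_force: [-4.1, 0.5, 14.0]
finger_gap: 0.0004
grasp_force: 7.1
```

The plunger is at its stop: the force rose to 14–16 N and the motion stalled at TCP 0.1096. I'll lift off and look.

>>> servo_tool(
  deltas=[
    [[0,0,0,0,0,0,0],[0,0,0,0,0,0,0],[0,0,0,-0.3,0,0,0],[0,0,0,-0.5,0,0,0],[0,0,0,-1,0,0,0],[0,0,0,-2,0,0,0],[0,0,0,-2,0,0,0],[0,0,0,-2,0,0,0],[0,0,0,0,0,0,0],[0,0,0,0,0,0,0]],
  ],
)

```text
time: 16.93
tcp_pos: [0.5069, -0.0922, 0.1877]
tcp_rot: [0.855, 3.021, 0.0]
ft_force: [0.0, 0.0, 0.0]
finger_gap: 0.0005
grasp_force: 0.0
```

Run:
```python
from h import *
from workcell import cams
import cv2
go([.506,-.092,.19],149)
print(proj("side",[.506,-.092,.093]),proj("side",[.506,-.092,.103]))
c=cams.get_image("side"); cv2.imwrite("pics/c6.png",cv2.resize(c["pixels"][110:260,180:380,::-1],(800,600),interpolation=cv2.INTER_CUBIC))
```

```text
t 16.93 pos [ 0.5069 -0.0922  0.1877] yawx 148.39 shift cm [ 0.09 -0.02 -0.23] turn [ 0.03  0.11 -0.61] F [0. 0. 0.] gap 0.0005 j [-0.27  0.34  1.79  0.    1.   -1.29]
[np.float64(237.80836928739689), np.float64(204.29075973261808)] [np.float64(237.28367351912138), np.float64(199.81494880048623)]
```

View pics/c6.png

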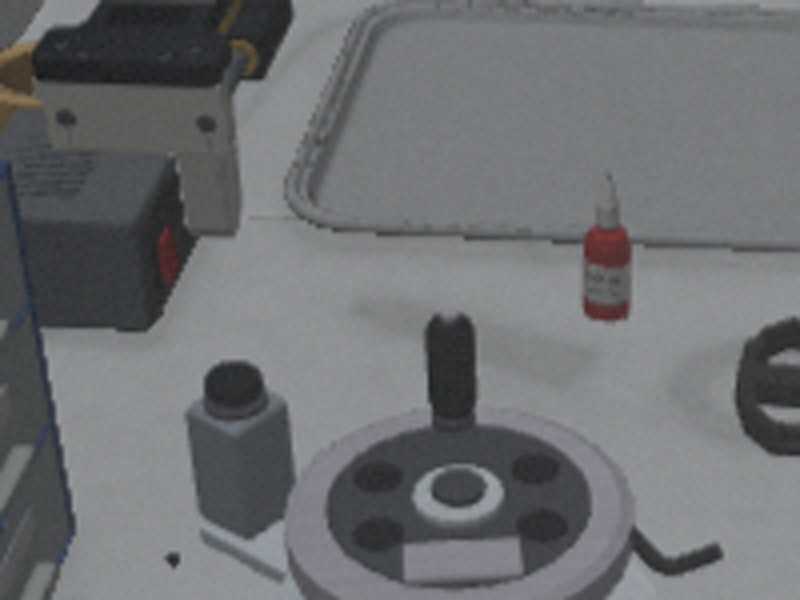

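The plunger head now sits low on its post, top at side pixel (238,205) against the expected (238,204). The handle hasn't moved, at (292,190). The fingers touch nothing.

```bash
python3 -c "
from workcell import job
print(job.close_job())"
```

```text
the job is handed in; nothing more can be done
None
```

The job is handed in: by its forces, the pump went over its load and the wheel stayed put in the light arc when let go (about 8° past), the plunger was pushed to its stop (about 16 N at most) and released, and nothing lying around was touched; the hand-in gave no verdict.

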